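Get the fume extractor ready for a soldering job

ROBOT

A 6-joint arm with a two-finger parallel gripper is mounted at the origin on the work surface. World frame = base frame: x ahead of the robot, y to its left, z up, the work surface at z = 0. Lengths are in mm, angles in rad, forces in N, time in s.
With the tool pointing down it reaches from about 350 to 975 mm from the base axis. Payload 7.1 kg.
Tool frame: the origin (TCP) lies on the front face of the gripper's body, between the roots of the fingers; the fingertips stand 80 mm ahead of it and the grasp point (between the pads) lies 61 mm ahead of it (env.tips_ahead is the distance from the TCP to the fingertips, in mm); z points along the fingers, y is the direction in which the jaws open and shut (so a half turn about z gives the same grasp; the last joint's range is limited). The gripper opens to 88 mm and grips with 3 to 60 N. Pads are 20 mm wide; open, the fingers measure 115 mm over their backs; the gripper's body (75 mm by 178 mm) begins 61 mm behind the grasp point.
Start: joints at [1.273, 0.423, 1.63, -0, 1.089, -0.019], TCP at [171.97, 600.859, 302.675] pointing down, gripper open.
Joint ranges: [-3, 3], [-0.9, 2.11], [0.09, 2.58], [-1.31, 4.45], [0.11, 2.69], [-2.54, 2.54]. Speed limits (rad/s): [2.39, 2.39, 3.01, 3.14, 3.14, 3.14].

INTERFACE

Orientations are given as a unit quaternion [x, y, z, w].
In Python, from station import env, set_gripper, viewer, workorder gives the robot as it stands. Calls block until the motion is done:
- env.reach(position, orientation): joint-space move of the TCP to a pose.
- env.move_l(position, rot=None, rate=150, f_stop=None): straight line of the TCP; rot=None keeps the orientation; rate is the mean speed in mm/s. With f_stop (N) it stops when the force on the tool has changed by that much, and returns True; else False.
- env.move_joints(angles): joint-space move.
- set_gripper(opening): finger opening in mm; the grip force is fixed at half the most; returns when the fingers have stopped.
- env.hold(seconds).
- env.ik(position, orientation): joint angles nearest the present ones, or None.
- env.read_state(): the state.
- viewer.camera(name): name is "scene" or "top"; returns the picture (480x640x3 uint8, blue, green, red); there is no depth.
- viewer.camera_params(name): a dict with "fx", "fy", "cx", "cy" (pixels), "pose" (4x4, takes a point from camera to world coordinates). Camera axes: x right, y up, looking along -z (the intrinsics and any distortion apply to the point x, -y, -z); pixel columns grow to the right and rows downward; lengths in mm; the calibration is good to about 2 mm. A picture is of the moment at which its call begins. camera_params takes no time and is no camera call.
A pose or a line that the arm cannot do raises env.IKError and nothing moves.
- workorder.sign_off(): hands the job in, once; it reports no verdict.
The state is a dict: "time_s": time; "qpos": joint angles; "dq": joint speeds; "tau": joint torques, N m; "tool_pos": TCP position; "orientation": TCP orientation; "force": force on the tool from outside, world axes, zero at the start; "wrist_torque": the same for the moment, N m; "width": finger opening in mm.
Only numpy, scipy, OpenCV 4.12 (cv2) and the standard library are available. Lean on these libraries where they do the work, as an engineer would, in place of code of your own. Each camera call takes 0.05 s, during which the arm holds its last target.

TASK

Get the bench ready for soldering: push the soldering board across the bench until its far edge is snug and square against the steel sill of the extractor hood, in front of the mouth, and swing the damper lever on the duct from closed, through the half-open click, all the way to its fully open stop. Once the damper is fully open, press the green start button all the way in and let it go. Everything is pushed or pressed with the fingers: do not lift the board, leave the red stop button alone, and do not disturb the other things on the bench.

Things in the scene. Friction and masses are not known exactly. Their poses are not given: they have to be found in the camera images.
- hood_sill (a point): middle of the front face of the hood's steel sill (240 mm wide, 30 mm high, standing on the bench), 12.5 mm above the bench. Its x axis is level and points into the hood, square to the sill and away from the robot; y runs along the sill, to the left seen from the robot; z is up.
- board_center (a point): centre, 12.5 mm above the bench, of the loose tan soldering board: 110 mm along its own x (towards the hood), 130 mm along y, 25 mm thick, 0.3 to 0.6 kg. A black charcoal block 75 x 45 x 24 mm with a brass ring is fixed on top (49 mm high in all). It slides with dry friction.
- damper_pivot (a point): point on the lever's vertical pivot axis over the duct (100 mm in diameter, top at 155 mm), at mid-height of the lever bar, 191 mm above the bench; axes as hood_sill. Below the bar a dark quadrant plate reaches 75 mm from the pivot, top at 170 mm, with a red dot at closed, yellow at half, green at fully open.
- lever_knob (a point): centre of the black upright knob at the end of the damper lever: 26 mm in diameter, from 195 to 231 mm above the bench, its axis 105 mm from the pivot. The steel bar that carries it (12 mm wide, from 186 to 196 mm above the bench) runs level to the pivot along this point's +x.
- damper_lever (a joint): lever angle, rad, anticlockwise from above: 0 closed (across the duct, pointing along the machine's -x, to the robot), 0.785 half open (sprung detent), 1.571 fully open at the stop (along the duct, pointing to the machine's -y, to the filter box). A spring cam draws it to the nearest of the three and holds it; pushed near the knob it takes about 10 N to leave closed or half open.
- extractor: the fixed fume extractor, one machine: hood of clear panels in a pale frame (200 mm high, open towards the robot), duct with the damper, pale filter box (200 mm high). Origin on the bench below the damper pivot; x, y, z are the machine's axes, the same as those of hood_sill.
- start_button_top (a point): centre of the top face of the green start button (28 mm in diameter) on top of the filter box, about 219 mm above the bench; z is up. Pressed straight down.
- start_button (a joint): travel of the green button, m: 0 out, 0.006 fully in; springs back; about 5 N at the bottom.
- stop_button_top (a point): centre of the top face of the red stop button, the same size, 90 mm to the machine's -y side of the green one. To be left alone.
- stop_button (a joint): travel of the red button, m: 0 out, 0.006 fully in.
- flux_jar: flux jar, glass with white lid, 48 mm diameter, 58 mm high; origin under its centre. To be left where it is.
- tweezers: dark steel tweezers lying flat, about 165 mm long along their own x, 10 mm wide; origin near the middle of the underside. To be left where it is.
- solder_dish: small white dish, 64 mm across, 24 mm high; origin under its centre. To be left where it is.
- bench_block: square steel bench block, 65 x 65 x 20 mm; origin under its centre. To be left where it is.
- third_hand: third-hand stand: round steel foot 68 mm across, post 110 mm high, thin arm reaching 95 mm along its own -x; origin under the foot's centre. To be left where it is.
- bench_brush: bench brush lying flat, about 160 mm long along its own x; origin near the middle of the underside. To be left where it is.
- chasing_hammer: hammer lying flat, about 240 mm long along its own x; origin near the middle of the underside. To be left where it is.
Not all that is in view belongs to the job. What is shaped like the part that bears board_center but blue or orange is not meant.

How it is judged:
By the outcome, as a careful person would: the job done as asked, in the order asked, and still so for the second after the job is handed in, with the robot touching nothing.
It also fails if it takes over 58 s, if anything falls off the work surface, if the arm or the gripper's body presses on something with over 40 N, if the wrist force passes 120 N, or if a joint passes its speed limit or range.

## Working session

There is one attempt and no reset: what is moved stays moved. The work goes in short steps, each a Python script; the robot and the scene stay as the last script left them, time stands still between calls to the robot, and variables do not carry over. Pictures are saved under pics/ and viewed, and the job is handed in when it is done.

```bash
ls; mkdir -p pics; python3 - <<'E'
from station import env, set_gripper, viewer, workorder
import cv2
for n in ("scene","top"):
    cv2.imwrite(f"pics/{n}0.png",viewer.camera(n)); p=viewer.camera_params(n); print(n,p)
s=env.read_state(); print(s)
E
```

```text
pics
scene {'fx': 502.10743951005736, 'fy': 502.10743951005736, 'cx': 316.2598944960207, 'cy': 244.61400947393304, 'pose': array([[-8.77519904e-01, -3.45743977e-01,  3.32294929e-01,
         9.70478686e+02],
       [ 4.79467783e-01, -6.44631433e-01,  5.95450217e-01,
         9.56619059e+02],
       [ 8.33443080e-03,  6.81844130e-01,  7.31450012e-01,
         1.17181335e+03],
       [ 0.00000000e+00,  0.00000000e+00,  0.00000000e+00,
         1.00000000e+00]])}
top {'fx': 440.5834637077265, 'fy': 440.5834637077265, 'cx': 320.28705826774933, 'cy': 239.62749703610297, 'pose': array([[-4.40517096e-02,  9.73353845e-01, -2.25037197e-01,
         2.85877488e+02],
       [-9.99005270e-01, -4.44793228e-02,  3.17178734e-03,
         1.13469642e+02],
       [-6.92223075e-03,  2.24953069e-01,  9.74345011e-01,
         1.11015042e+03],
       [ 0.00000000e+00,  0.00000000e+00,  0.00000000e+00,
         1.00000000e+00]])}
{'time_s': 0.1, 'qpos': array([ 1.27299559e+00,  4.23760038e-01,  1.63056632e+00, -3.33026624e-06,
        1.08859498e+00, -1.90055992e-02]), 'dq': array([ 1.09925451e-03, -2.22053608e-03, -1.67607337e-03,  3.90387748e-04,
        2.81265249e-04,  9.19405662e-05]), 'tau': array([-3.54581925e-04, -5.45612669e+01, -2.74324000e+01,  6.44717272e-02,
        1.88576861e-02, -7.48163711e-05]), 'tool_pos': array([171.86920293, 600.51963898, 302.00066109]), 'orientation': array([ 1.38945758e-01,  9.90299770e-01, -6.56255418e-04, -1.03337749e-04]), 'force': array([ 0.68716597, -0.1815096 , -0.60910095]), 'wrist_torque': array([ 0.0175302 , -0.03800686, -0.00958893]), 'width': 87.61489087796478}
```

View pics/scene0.png

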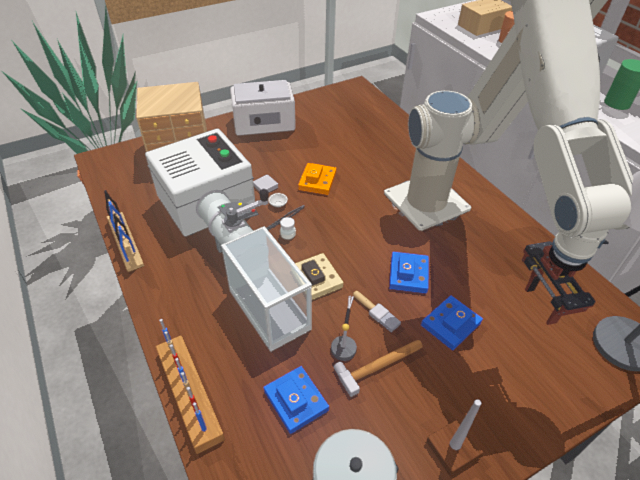

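View pics/top0.png

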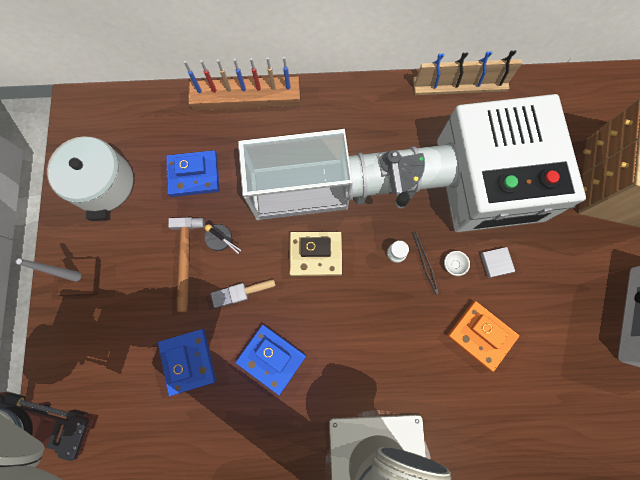

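The tan board sits at top (316,253). The look-alikes are blue at (192,173), (186,362) and (271,358), and orange at (484,335). Tan is the only one that fits, so I'll confirm it in an enlarged crop.

```bash
python3 - <<'E'
import cv2
a=cv2.imread("pics/top0.png")
cv2.imwrite("pics/t_c1.png",cv2.resize(a[115:285,225:365],None,fx=3.5*1,fy=3.5,interpolation=cv2.INTER_CUBIC))
cv2.imwrite("pics/t_c2.png",cv2.resize(a[90:300,340:590],None,fx=2.8,fy=2.8,interpolation=cv2.INTER_CUBIC))
a=cv2.imread("pics/scene0.png")
cv2.imwrite("pics/s_c1.png",cv2.resize(a[120:360,140:350],None,fx=2.5,fy=2.5,interpolation=cv2.INTER_CUBIC))
E
```

```text
(no output)
```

View pics/t_c1.png

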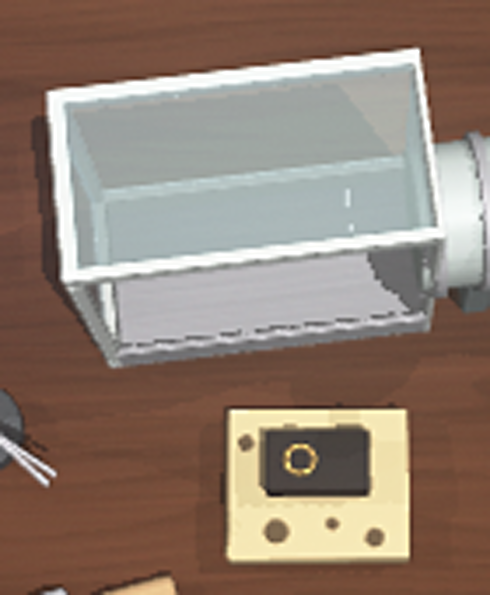

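View pics/t_c2.png

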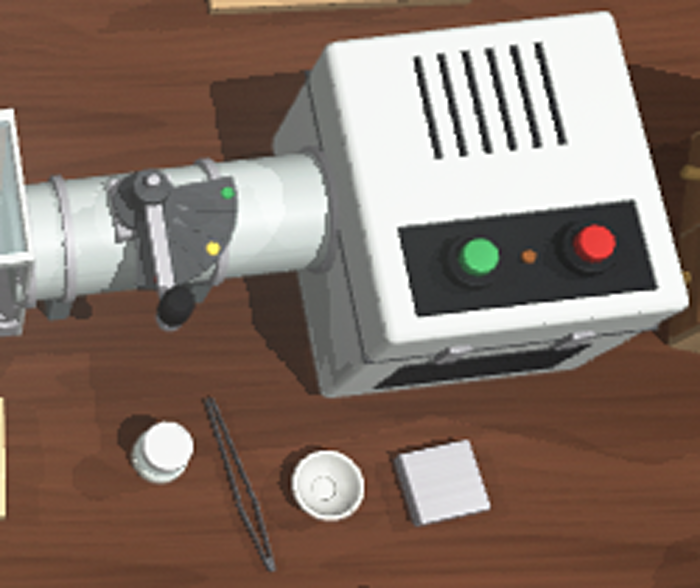

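View pics/s_c1.png

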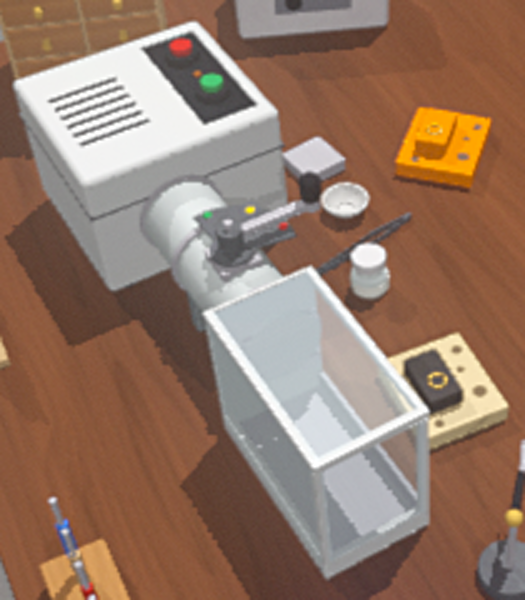

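```bash
cat > h.py <<'E'
from station import env, set_gripper, viewer, workorder
import numpy as np, cv2
def deproj(cam,u,v,z):
    p=viewer.camera_params(cam); T=p["pose"]
    d=T[:3,:3]@np.array([(u-p["cx"])/p["fx"],-(v-p["cy"])/p["fy"],-1.]); o=T[:3,3]
    return o+d*(z-o[2])/d[2]
def proj(cam,P):
    p=viewer.camera_params(cam); T=p["pose"]; c=T[:3,:3].T@(np.asarray(P,float)-T[:3,3])
    return np.array([p["cx"]+p["fx"]*c[0]/-c[2], p["cy"]-p["fy"]*c[1]/-c[2]])
E
python3 - <<'E'
from h import *
np.set_printoptions(precision=1,suppress=True)
for cam in ("top","scene"):
    a=cv2.imread(f"pics/{cam}0.png").astype(int); b,g,r=a[...,0],a[...,1],a[...,2]
    roi=dict(top=(470,590,150,220),scene=(195,245,125,165))[cam]
    for n,m in (("green",(g>r+50)&(g>b+30)),("red",(r>g+90)&(r>b+90))):
        M=np.zeros_like(m);M[roi[2]:roi[3],roi[0]:roi[1]]=m[roi[2]:roi[3],roi[0]:roi[1]]
        k,l,st,c=cv2.connectedComponentsWithStats(M.astype('uint8'));i=1+np.argmax(st[1:,4]);print(cam,n,c[i],st[i],deproj(cam,*c[i],217))
    # tan mask
    hsv=cv2.cvtColor(a.astype('uint8'),cv2.COLOR_BGR2HSV)
E
python3 - <<'E'
from h import *
np.set_printoptions(precision=1,suppress=True)
f1=lambda u,v:(u/3.5+225-.35,v/3.5+115-.35)
f2=lambda u,v:(u/2.8+340-.3,v/2.8+90-.3)
fs=lambda u,v:(u/2.5+140-.3,v/2.5+120-.3)
for n,uv,z in (("sillL",(112,365),0),("sillR",(430,330),0),("hoodFL",(70,282),200),("hoodFR",(445,238),200),("hoodBL",(48,90),200),("hoodBR",(417,50),200),
 ("bdFL",(228,408),25),("bdFR",(409,408),25),("bdNL",(228,562),0),("bdNR",(410,562),0)):
    print(n,f1(*uv),deproj("top",*f1(*uv),z))
for n,uv,z in (("pivot",(152,182),200),("knobtop",(180,303),231),("knob_bot",(170,318),195),("gdot",(227,192),170),("ydot",(213,248),170),("jar",(167,445),58),("dish",(328,482),24),("tw1",(209,398),0),("tw2",(270,568),0),("boxFL",(392,345),200),("boxBL",(330,45),200)):
    print(n,f2(*uv),deproj("top",*f2(*uv),z))
for n,uv,z in (("pivot",(228,226),200),("knobtop",(311,179),231),("gdot",(208,215),170),("ydot",(250,210),170),("hoodFLtop",(422,412),200),("hoodFRtop",(312,272),200),("jar",(368,252),58),("dish",(345,197),24)):
    print("S",n,deproj("scene",*fs(*uv),z))
E
```

```text
top green [511.1 181. ] [505 175  13  13 127] [ 602.2 -302.9  217. ]
top red [552.7 176.1] [547 170  13  13 120] [ 609.2 -393.4  217. ]
scene green [224.1 152.4] [220 149   9   8  52] [ 601.7 -303.3  217. ]
scene red [211.7 137.9] [208 135   9   6  39] [ 608.4 -394.4  217. ]
sillL (256.65, 218.93571428571428) [605.4 273.8   0. ]
sillR (347.50714285714287, 208.93571428571428) [621.7  34.8   0. ]
hoodFL (244.65, 195.22142857142856) [602.5 270.4 200. ]
hoodFR (351.7928571428571, 182.65) [620.6  36.1 200. ]
hoodBL (238.36428571428573, 140.36428571428573) [732.4 283.7 200. ]
hoodBR (343.7928571428571, 128.93571428571428) [749.   46.4 200. ]
bdFL (289.7928571428571, 231.22142857142856) [561.9 186.4  25. ]
bdFR (341.50714285714287, 231.22142857142856) [555.9  55.2  25. ]
bdNL (289.7928571428571, 275.22142857142853) [453.1 191.3   0. ]
bdNR (341.7928571428571, 275.22142857142853) [447.2  59.4   0. ]
pivot (393.98571428571427, 154.7) [681.6 -61.2 200. ]
knobtop (403.98571428571427, 197.9142857142857) [570.4 -68.2 231. ]
knob_bot (400.4142857142857, 203.27142857142857) [570.2 -66.8 195. ]
gdot (420.77142857142854, 158.27142857142854) [ 683.  -127.2  170. ]
ydot (415.77142857142854, 178.27142857142857) [ 635.3 -111.4  170. ]
jar (399.34285714285716, 248.62857142857143) [497.6 -81.4  58. ]
dish (456.84285714285716, 261.84285714285716) [ 464.3 -228.    24. ]
tw1 (414.34285714285716, 231.84285714285713) [ 551.8 -134.7    0. ]
tw2 (436.12857142857143, 292.5571428571429) [ 392.7 -174.8    0. ]
boxFL (479.7, 212.9142857142857) [ 539.2 -233.6  200. ]
boxBL (457.5571428571429, 105.77142857142857) [ 794.  -215.2  200. ]
S pivot [677.4 -65.2 200. ]
S knobtop [574.4 -60.9 231. ]
S gdot [ 681.9 -125.3  170. ]
S ydot [ 635.1 -110.2  170. ]
S hoodFLtop [610.2 274.3 200. ]
S hoodFRtop [624.5  46.2 200. ]
S jar [496.4 -85.9  58. ]
S dish [ 461.9 -228.9   24. ]
```

Crops confirm it: the tan board (black block, brass ring) is at top (316,253), yaw about -0.046. The machine yaw is about +0.073, with the sill middle at about (613.5,154), the pivot at (678,-61.5) and the lever closed with its knob at top (404,198). I'll push the board first, with the open fingers squared to the sill.

```bash
cat >> h.py <<'E'
from scipy.spatial.transform import Rotation as Rn
YAW=0.073
xm=np.array([np.cos(YAW),np.sin(YAW),0]); ym=np.array([-np.sin(YAW),np.cos(YAW),0])
SILL=np.array([613.5,154,0.]); PIV=np.array([678,-61.5,0.])
def quat(a):
    x=np.array([np.cos(a),np.sin(a),0]); z=np.array([0,0,-1.]); y=np.cross(z,x)
    return Rn.from_matrix(np.c_[x,y,z]).as_quat()
def st(m=""):
    s=env.read_state(); print(m,"t%.1f"%s["time_s"],np.round(s["tool_pos"],1),"F",np.round(s["force"],1),"w%.1f"%s["width"],flush=True)
    return s
E
cat > b1.py <<'E'
from h import *
q=quat(YAW+np.pi)
C=np.array([504.5,123,0.]); yoff=(C-SILL)@ym
def P(d,z): 
    p=SILL+xm*d+ym*yoff; p[2]=z; return p
env.reach(P(-192,330),q); st("above")
env.move_l(P(-192,90),rate=200); st("down")
print(env.move_l(P(-128,90),rate=45,f_stop=40)); st("near")
cv2.imwrite("pics/top1.png",viewer.camera("top"))
print(env.move_l(P(-106,90),rate=15,f_stop=25)); s=st("press"); print((s["tool_pos"]-SILL)@xm)
cv2.imwrite("pics/top2.png",viewer.camera("top"))
E
python3 b1.py
```

```text
above t2.1 [423.8 117.6 330. ] F [-0.2 -0.8  0.5] w87.8
down t3.4 [424.1 117.3  90.6] F [-1.1 -0.3  0.7] w87.9
False
near t5.0 [487.6 121.8  90.1] F [-0.5 -1.2 -0.4] w87.6
True
press t5.9 [493.4 121.7  88.9] F [-0.3  0.1 -0.6] w87.7
-122.12034121808162
```

```bash
python3 - <<'E'
import cv2,numpy as np
a=cv2.imread("pics/top1.png");b=cv2.imread("pics/top2.png")
f=lambda a:cv2.resize(a[120:300,220:370],None,fx=2.6,fy=2.6,interpolation=cv2.INTER_CUBIC)
cv2.imwrite("pics/t12.png",np.hstack([f(a),f(b)]))
from h import *
cv2.imwrite("pics/scene2.png",viewer.camera("scene")[180:360,200:400].repeat(3,0).repeat(3,1))
st()
E
```

```text
t6.0 [493.2 121.7  88.8] F [-0.  -0.1  0.4] w88.0
```

View pics/t12.png

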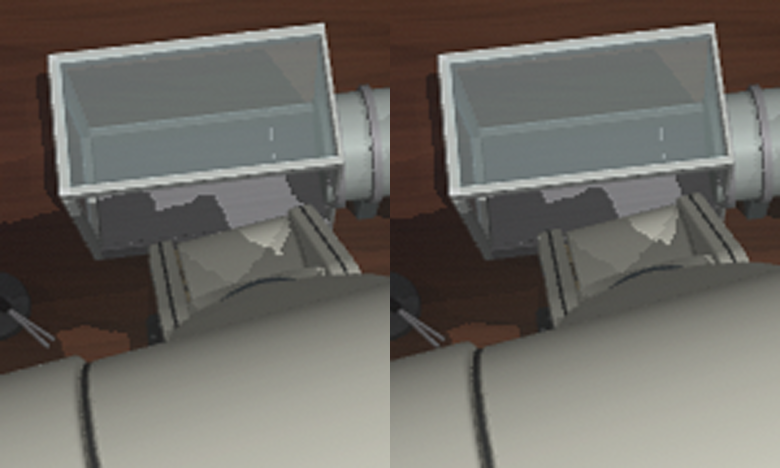

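View pics/scene2.png

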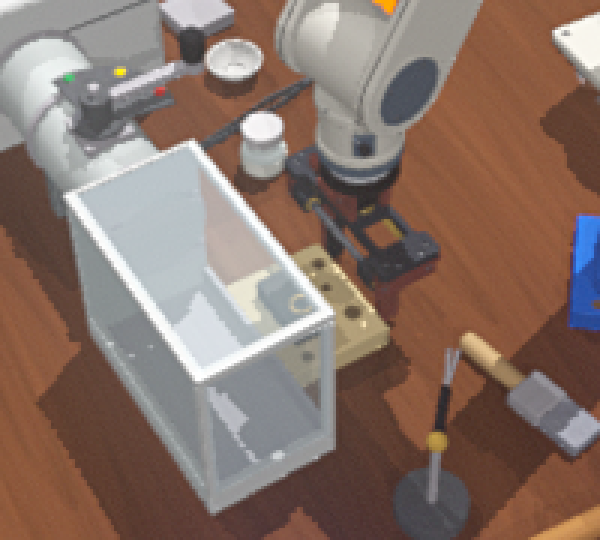

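The scene view shows the fingers behind the tan board, with the board close to or at the sill. The residual force is about 0, so I'll press again slowly and look with the arm backed off.

```bash
cat > b2.py <<'E'
from h import *
C=np.array([504.5,123,0.]); yoff=(C-SILL)@ym
def P(d,z): 
    p=SILL+xm*d+ym*yoff; p[2]=z; return p
print(env.move_l(P(-112,90),rate=12,f_stop=25)); s=st("press"); print((s["tool_pos"]-SILL)@xm)
env.move_l(P(-170,92),rate=150); env.move_l(P(-170,330),rate=400)
env.reach([300,-260,400],quat(YAW+np.pi)); st()
cv2.imwrite("pics/top3.png",viewer.camera("top"))
cv2.imwrite("pics/scene3.png",viewer.camera("scene"))
E
python3 b2.py; python3 - <<'E'
import cv2,numpy as np
a=cv2.imread("pics/top3.png");cv2.imwrite("pics/top3c.png",cv2.resize(a[175:270,240:360],None,fx=6,fy=6,interpolation=cv2.INTER_CUBIC))
a=cv2.imread("pics/scene3.png");cv2.imwrite("pics/scene3c.png",cv2.resize(a[200:360,210:350],None,fx=3.5,fy=3.5,interpolation=cv2.INTER_CUBIC))
E
```

```text
True
press t6.8 [494.8 121.7  88.5] F [-1.  -0.7 -0.1] w88.1
-120.74825914574367
 t9.5 [ 300.3 -259.6  399.4] F [-1.  -0.  -0.9] w88.0
```

View pics/top3c.png

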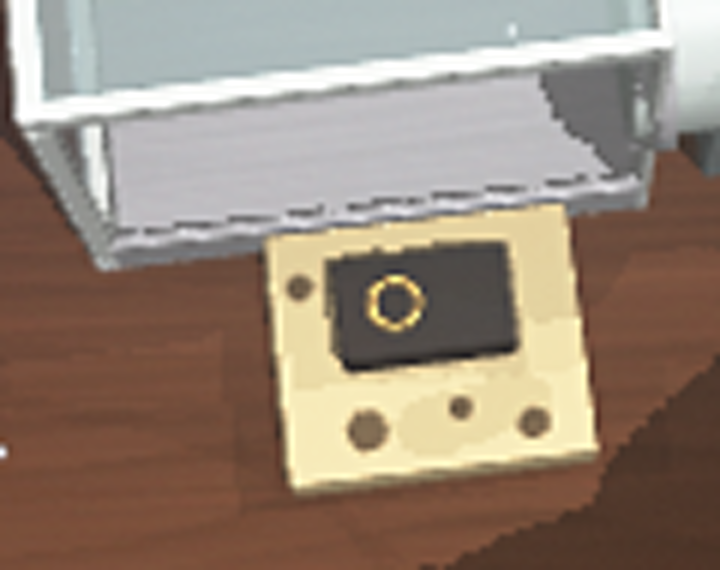

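View pics/scene3c.png

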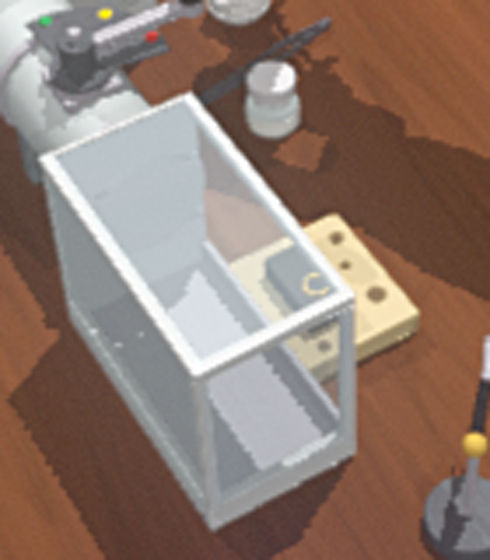

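The top crop shows the board against the sill, almost parallel, though the sill slope is about 0.115 px/px and the board's about 0.109. I'll do a centred press with closed fingers so the sill itself squares the board, and repeat it to prove hard contact.

```bash
cat > b3.py <<'E'
from h import *
C=np.array([504.5,123,0.]); yoff=(C-SILL)@ym
q=quat(YAW+np.pi)
def P(d,z): 
    p=SILL+xm*d+ym*yoff; p[2]=z; return p
set_gripper(0); st("closed")
env.reach(P(-150,330),q); env.move_l(P(-150,91),rate=300); st("down")
env.move_l(P(-125,91),rate=60,f_stop=20)
for f in (30,30):
    print(env.move_l(P(-110,91),rate=12,f_stop=f)); s=st("press"); print((s["tool_pos"]-SILL)@xm)
env.move_l(P(-150,92),rate=150); env.move_l(P(-150,330),rate=400)
env.reach([300,-260,400],q); st()
cv2.imwrite("pics/top4.png",viewer.camera("top"))
E
python3 b3.py; cat > lines.py <<'E'
import sys; from h import *
a=cv2.cvtColor(cv2.imread(sys.argv[1]),cv2.COLOR_BGR2HSV)
m=((a[...,0]>18)&(a[...,0]<35)&(a[...,1]>50)&(a[...,1]<160)&(a[...,2]>150)).astype('uint8')
m[:205]=0;m[262:]=0;m[:,:280]=0;m[:,350:]=0
k,l,s,c=cv2.connectedComponentsWithStats(m);i=1+np.argmax(s[1:,4]);m=l==i
g=cv2.cvtColor(cv2.imread(sys.argv[1]),cv2.COLOR_BGR2GRAY).astype(float)
def fit(us,vs,z):
    P=np.array([deproj("top",u,v,z) for u,v in zip(us,vs)]); 
    k=np.polyfit(P[:,1],P[:,0],1); r=P[:,0]-np.polyval(k,P[:,1]); ok=abs(r)<2*r.std()+.1; k=np.polyfit(P[ok,1],P[ok,0],1); return np.arctan(-k[0]),np.polyval(k,130),r.std()
us=np.arange(292,333)
print("far edge yaw,x@y130:",fit(us,[np.where(m[:,u])[0].min()-.5 for u in us],25))
us2=np.arange(292,335)
print("near",fit(us2,[np.where(m[:,u])[0].max()+.5 for u in us2],12))
# hood top front rail lower edge & sill bottom edge left of board
b=cv2.imread(sys.argv[1]).astype(float)
us3=np.arange(250,345); vs=[]
for u in us3:
    v0=proj("top",[613.5,154,200])[1]; 
    lo=int(197-(u-245)*.118)-1; col=g[lo-4:lo+7,u]; d=np.diff(col); j=np.argmin(d); 
    vs.append(lo-4+j+.5)
print("hood top rail",fit(us3,vs,200))
E
python3 lines.py pics/top3.png;python3 lines.py pics/top4.png
```

```text
closed t10.9 [ 300. -260.  400.] F [-0.6 -0.1  0.1] w0.6
down t13.4 [466.3 119.9  91.9] F [ 0.5 -0.3 -0.2] w0.8
True
press t14.9 [493.9 121.7  89.4] F [-0.   0.5 -0.1] w0.4
-121.61246996474193
True
press t15.8 [495.4 121.8  89.1] F [ 0.6  0.2 -0.3] w0.5
-120.15696945081064
 t18.4 [ 300.4 -259.6  399.5] F [-0.2  0.7  0. ] w0.3
far edge yaw,x@y130: (np.float64(0.0771347397925409), np.float64(613.2023645305804), np.float64(0.7735386403314091))
near (np.float64(0.0780316513595831), np.float64(504.1052118208937), np.float64(0.7666793562208746))
hood top rail (np.float64(0.07619907443922636), np.float64(613.9020137648404), np.float64(0.6589215603711536))
far edge yaw,x@y130: (np.float64(0.0771347397925409), np.float64(613.2023645305804), np.float64(0.7735386403314091))
near (np.float64(0.0780316513595831), np.float64(504.1052118208937), np.float64(0.7666793562208746))
hood top rail (np.float64(0.07619907443922636), np.float64(613.9020137648404), np.float64(0.6589215603711536))
```

The board didn't move under a repeated 30 N press, and its far-edge yaw of 0.077 matches the hood's 0.076, so it is snug and square. Next is the lever, pushed on the knob with closed fingers.

```bash
sed -i 's/^YAW=.*/YAW=0.075/' h.py; cat > l1.py <<'E'
from h import *
Z=285
def F(th,lag,z=Z):
    r=-np.cos(th)*xm-np.sin(th)*ym; t=np.sin(th)*xm-np.cos(th)*ym
    p=PIV+105*r-lag*t; p[2]=z; return p
def Q(th): # tool x = -tangent
    return quat(YAW-np.pi/2+th+np.pi)
env.reach(F(0,38,345),Q(0)); env.move_l(F(0,38),rate=150); st("down")
print(env.move_l(F(0,24),rate=30,f_stop=20)); st("touch?")
n=12
for i in range(1,n+1):
    th=np.pi/2*i/n
    hit=env.move_l(F(th,23),Q(th),rate=70,f_stop=35); s=st("%.2f %s"%(th,hit))
    if hit: break
    if i==7: cv2.imwrite("pics/scene5.png",viewer.camera("scene"))
cv2.imwrite("pics/scene6.png",viewer.camera("scene"))
cv2.imwrite("pics/s6c.png",cv2.resize(cv2.imread("pics/scene6.png")[120:280,140:350],None,fx=3.5,fy=3.5,interpolation=cv2.INTER_CUBIC))
E
python3 l1.py
```

```text
down t20.9 [570.7 -31.8 285.4] F [-0.6 -0.   0.2] w0.4
False
touch? t21.5 [571.7 -45.6 285.2] F [-0.3  2.2 -0.3] w0.4
0.13 False t21.9 [570.7 -60.  285.1] F [0.4 4.1 3. ] w0.6
0.26 False t22.3 [571.4 -74.3 285. ] F [1.2 3.4 1.3] w0.3
0.39 False t22.6 [573.5 -88.4 284.7] F [0.  0.5 0.6] w0.3
0.52 False t23.0 [ 578.  -101.5  284.8] F [-0.1  0.2 -0.5] w0.8
0.65 False t23.3 [ 584.1 -114.   284.8] F [0.4 0.8 0.3] w0.7
0.79 False t23.7 [ 591.8 -125.7  284.9] F [-0.3  0.5 -0.8] w0.7
0.92 False t24.0 [ 600.6 -136.   284.8] F [-2.5  2.7  0.9] w0.3
1.05 False t24.4 [ 611.4 -145.7  284.8] F [-2.7  3.8 -0.1] w0.1
1.18 False t24.8 [ 623.6 -154.3  285.2] F [ 0.1  0.1 -0.3] w0.5
1.31 False t25.1 [ 635.8 -160.4  285. ] F [-0.7 -0.5 -0.5] w0.2
1.44 False t25.5 [ 648.8 -164.8  284.9] F [-0.4 -0.   1. ] w0.5
1.57 False t25.8 [ 662.5 -167.7  284.8] F [0.3 0.4 0.1] w0.1
```

View pics/s6c.png

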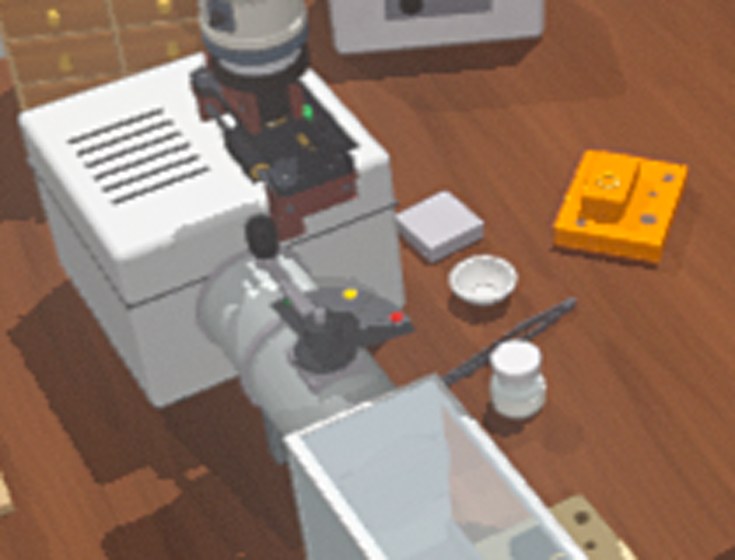

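The lever now lies along the duct, covering the green dot, and the forces showed both detents being passed. I'll push it firmly to the stop, back off and look before pressing start.

```bash
cat > l2.py <<'E'
from h import *
s=env.read_state(); p=s["tool_pos"]
print(env.move_l(p+12*xm,rate=20,f_stop=15)); s2=st("stop"); print((s2["tool_pos"]-p)@xm)
env.move_l(p-25*xm,rate=100); q=p-25*xm; q[2]=345; env.move_l(q,rate=250)
env.reach([480,-330,360],quat(YAW+np.pi)); st()
a=viewer.camera("top"); cv2.imwrite("pics/top7.png",a); b=viewer.camera("scene"); cv2.imwrite("pics/scene7.png",b)
cv2.imwrite("pics/c7.png",np.hstack([cv2.resize(a[100:240,340:480],(400,400),interpolation=cv2.INTER_CUBIC),cv2.resize(b[140:260,180:300],(400,400),interpolation=cv2.INTER_CUBIC)]))
E
python3 l2.py
```

```text
True
stop t26.2 [ 663.5 -167.7  284.2] F [-1.1  0.   1. ] w0.5
1.0554621402177407
 t27.9 [ 480.5 -329.6  359.5] F [-0.2 -0.5  0. ] w0.5
```

View pics/c7.png

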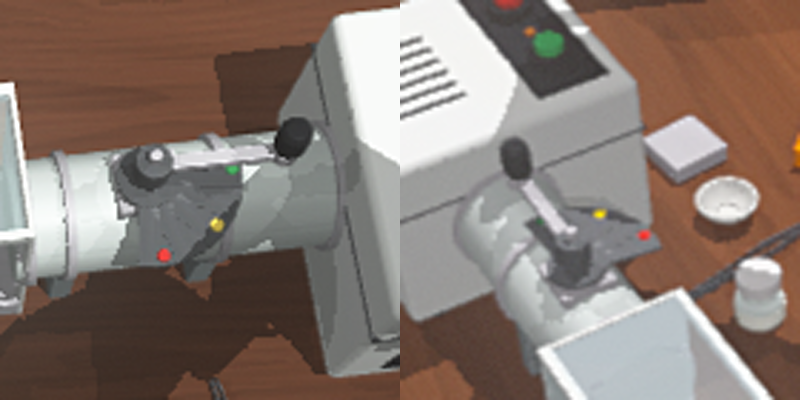

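View pics/top7.png

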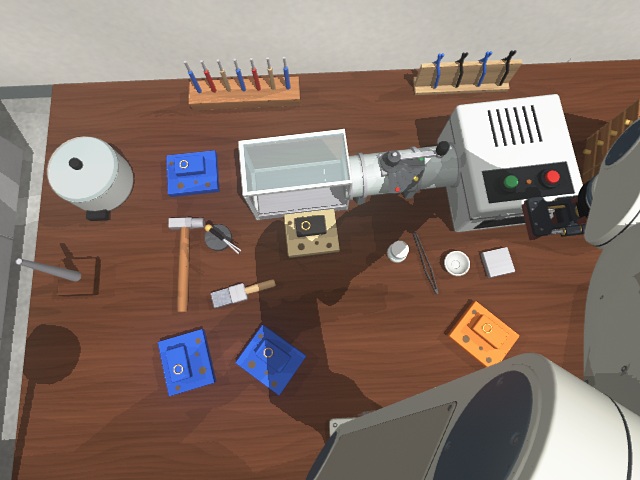

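Lever knob is at top (443,148) and the bar lies over the green dot. I'll check the angle numerically, then press the green button.

```bash
cat > p1.py <<'E'
from h import *
k=deproj("top",443.5,147.3,231); d=k-PIV; print("knob",k.round(1),"theta",np.arctan2(-d@ym,-d@xm))
print("expected px", proj("top",list((PIV-105*ym)[:2])+[231]))
B=np.array([602,-303.1,0.]); q=quat(YAW+np.pi)
up=B+[0,0,345]
env.reach(up,q); st("over")
env.move_l(B+[0,0,303],rate=100)
print(env.move_l(B+[0,0,286],rate=12,f_stop=18)); s=st("pressed"); print("tip z",s["tool_pos"][2]-env.tips_ahead)
E
python3 p1.py
```

```text
knob [ 680.1 -162.7  231. ] theta 1.5170356091475465
expected px [444.84219284 144.76602379]
over t28.6 [ 602.8 -301.8  344.1] F [-0.9  0.8  0.5] w0.4
True
pressed t29.9 [ 602.3 -303.3  296.9] F [-1.4  0.9  5.1] w0.4
tip z 216.9100847397557
```

```bash
cat > p2.py <<'E'
from h import *
B=np.array([602,-303.1,0.])
for z in (295,293,291,289,287):
    h=env.move_l(B+[0,0,z],rate=12,f_stop=25); env.hold(.15); s=st("%d %s"%(z,h))
    if h: break
cv2.imwrite("pics/scene8.png",cv2.resize(viewer.camera("scene")[100:220,150:300],None,fx=5,fy=5,interpolation=cv2.INTER_CUBIC))
E
python3 p2.py
```

```text
295 False t30.3 [ 602.2 -303.2  296.7] F [-2.5  0.6 11.9] w0.3
293 False t30.8 [ 602.2 -303.2  296.5] F [-7.4  3.8 22.1] w0.3
291 False t31.2 [ 602.3 -303.2  296.3] F [-10.9   5.1  32.9] w0.8
289 False t31.7 [ 602.3 -303.3  296.1] F [-15.7   7.2  43. ] w0.3
287 False t32.2 [ 602.3 -303.3  295.9] F [-19.4   9.8  53.7] w1.0
```

View pics/scene8.png

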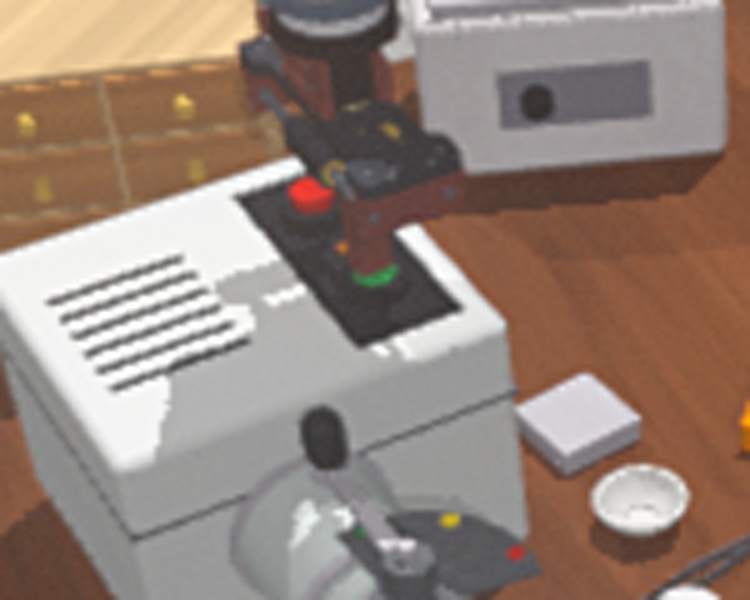

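A hard stop at tip z≈216.5 leaves only about 2.5 mm of travel from the nominal 219. I'll profile the force on release to see whether that was the button's bottom or the collar.

```bash
cat > p3.py <<'E'
from h import *
B=np.array([602,-303.1,0.])
for z in (296.5,297.5,298.5,299.5,300.5,301.5,302.5,304):
    env.move_l(B+[0,0,z],rate=20); env.hold(.1); s=st("%.1f"%z)
E
python3 p3.py
python3 - <<'E'
import cv2
a=cv2.imread("pics/top0.png");b=cv2.imread("pics/scene0.png")
import numpy as np
cv2.imwrite("pics/btn.png",np.hstack([cv2.resize(a[155:215,480:580],(400,240),interpolation=cv2.INTER_CUBIC),cv2.resize(b[125:173,185:265],(400,240),interpolation=cv2.INTER_CUBIC)]))
E
```

```text
296.5 t33.0 [ 602.2 -303.2  296.8] F [-1.7  0.4  8. ] w0.2
297.5 t33.3 [ 602.2 -303.2  297.3] F [-0.1 -0.   4. ] w0.3
298.5 t33.6 [ 602.2 -303.2  298.5] F [ 2.5 -1.2  4. ] w0.3
299.5 t34.0 [ 602.1 -303.1  299.5] F [ 2.3 -1.7  3. ] w0.5
300.5 t34.4 [ 601.9 -303.   300.4] F [ 0.5 -0.7  3.3] w0.4
301.5 t34.7 [ 601.8 -303.   301.3] F [ 1.  -1.   2.2] w0.4
302.5 t35.0 [ 601.8 -303.   302.3] F [ 0.4 -0.5  1.7] w0.4
304.0 t35.4 [ 601.8 -303.   303.7] F [ 0.  -0.2 -0.8] w0.7
```

View pics/btn.png

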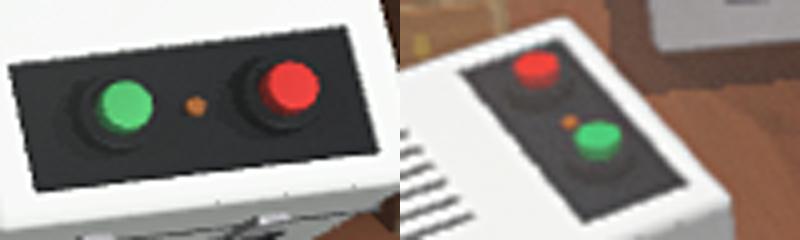

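The spring rises from 0 at TCP z≈303 to about 4–5 N at z≈297, then goes rigid. That is the full 6 mm of travel, with the button top sitting a few mm higher than nominal, and it has sprung back. I'll retreat and do a final look.

```bash
cat > e.py <<'E'
from h import *
q=quat(YAW+np.pi)
env.move_l([602,-303.1,350],rate=200); env.reach([420,-330,400],q); st()
cv2.imwrite("pics/top9.png",viewer.camera("top")); cv2.imwrite("pics/scene9.png",viewer.camera("scene"))
E
python3 e.py; python3 lines.py pics/top9.png
```

```text
t36.6 [ 420.6 -330.1  399.6] F [0.5 0.9 0.9] w0.3
far edge yaw,x@y130: (np.float64(0.0771347397925409), np.float64(613.2023645305804), np.float64(0.7735386403314091))
near (np.float64(0.09804938148162187), np.float64(506.25631056489283), np.float64(1.3398458925737748))
hood top rail (np.float64(0.07619907443922636), np.float64(613.9020137648404), np.float64(0.6589215603711536))
```

View pics/top9.png

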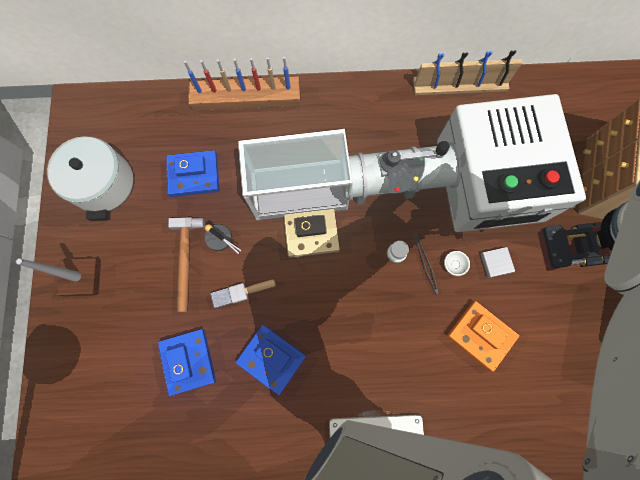

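View pics/scene9.png

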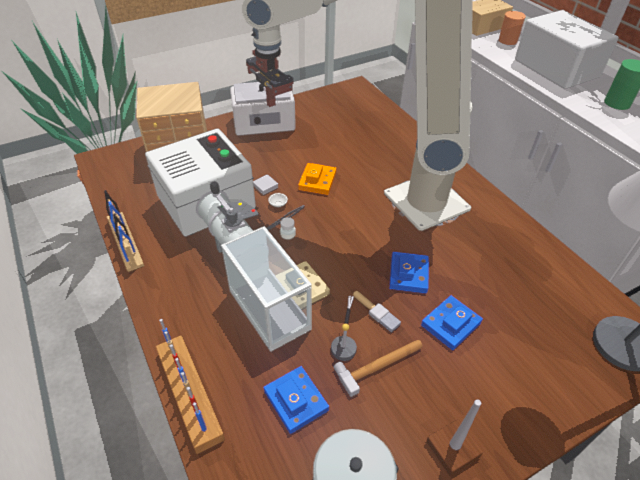

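The board is at the sill at top (312,233), the knob is at the open position at (443,148), both buttons are out, and the other items are where they were. The near-edge yaw reading (0.098) is off because of the arm's shadow; the far-edge reading is unchanged.

```bash
python3 -c "
from h import *
workorder.sign_off(); st()"
```

```text
the job is handed in; nothing more can be done
the job is handed in; nothing more can be done
```

The bench is ready and the job is handed in, at about 37 s of the 58 s allowed, with the robot clear of everything.

- **Board:** I pushed the tan board to the sill with the fingers. Repeated 25–30 N presses no longer moved it in the pictures. Its far edge reads a yaw of 0.077 rad against 0.076 for the hood, so it is square to within measurement. It sits about 20 mm right of the sill's middle, with its full width within the sill.
- **Damper:** The force readings showed the lever passing both detents, and it then met the stop under a further 15 N push. The last pictures show it lying along the duct over the green dot.
- **Start button:** I pressed the green button after the damper was open and let it go. The force rose over about 6 mm to 4–5 N and then went rigid, so it reached the bottom. I then pushed on to about 54 N at the fingertips, more than needed but under the 120 N wrist limit. It came back out on release.
- **Everything else:** The red stop button was not touched, and the final pictures show no other item moved.

Three readings disagreed with what I expected:
- **Lever angle:** one rough picture estimate gave 1.52 rad instead of 1.571. That is within the error of my pivot position, and the push against the stop supports fully open.
- **Button height:** its top was about 3–4 mm higher than the nominal 219 mm.
- **Board near edge:** the last yaw reading, 0.098 rad, was off because of the arm's shadow. The far-edge reading was unchanged.

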